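Push fresh ware through the damp-box flap

TASK

Pick up the wooden push stick by its upright grip and use it to push the vase on its batt along the guide rails and through the hanging flap of the damp box, until the batt meets the sprung stop inside; press it home against the stop with about 10 N (the clay is soft: never more than 20 N) and keep that for about half a second. Then draw the stick back out so that the flap falls shut behind the vase, and leave the stick standing flat on the bench. Do not touch the vase or its batt with the gripper, and leave the sponge, tub and weight alone.

Things in the scene. Friction and masses are not known exactly. Their poses are not given: they have to be found in the camera images.
- hood: The damp box, fixed: a low clear-plastic box with aluminium edges, 245 long x 130 wide x 108 high. Origin on the bench at the middle of the closed flap; x points into the box (the pushing direction), y left, z up. The way in, at x = 0, is 98 wide and 90 high, closed by the flap (hinge pin 80 above the bench). There is no floor: batt and stick slide on the bench.
- rail_mouth (a point): Point on the bench in the middle between the outer ends of the two fixed wooden guide rails, 73 before the closed flap; axes as the damp box. Rails are 16 high, 10 thick, 88 apart inside from x = +48 from here (25 before the flap) to the back of the box; before that they flare to a mouth about 115 wide.
- stop_zone (a point): A fixed point 153 inside the flap, on the bench, axes as the damp box; NOT the stop itself. The rubber-faced stop pad (64 wide, up to 28 high) is set differently each time: its face lies somewhere within 17 either way of this point along x, unmeasured, so home must be felt. The pad is sprung, about 4 N per mm, 7 mm travel.
- flap (a joint): Angle in rad of the aluminium flap (86 wide, 75 long, 4 thick, 80 g) hung from a pin across the top of the way in: 0 = hanging shut, growing as its lower edge swings into the box, to 1.5. It opens inwards only, and falls shut by its own weight when nothing is under it. It lies on the stick's bar while that is in the way, and slides off as the stick is drawn out.
- ware_centre (a point): A small dark clay vase (54 across at its belly, 30 at its mouth, top 50 above the bench) stuck on a plywood batt, one piece, 0.25 to 0.5 kg. The batt is 84 long (x) x 80 wide (y) x 14 thick and lies flat; it takes 1 to 4 N to slide. The point lies at the middle, 25 above the batt's underside; x points to the batt's leading edge, so its trailing edge is at x = -42. The vase is set back 15 from the trailing edge.
- stick_grip (a point): The push stick, loose on the bench, 0.25 kg: a wooden bar 200 long, 44 wide, 34 high, lying flat on its underside, with an upright dark wooden grip post near its rear end, 40 long (x) x 26 wide (y), from the bar's top (34) up to 94 above the bar's underside. The point is on the post's middle line, 68 above the underside; x points along the bar to its flat pushing end. Grasp the post from above across its 26 mm width.
- stick_face (a point): The middle of the stick's pushing end face, 175 ahead (x) of the grip post's middle line and 17 above the underside.
- sponge: A green-grey sponge block, 75 x 110 x 35 high, loose; origin at the centre of its underside. Leave alone.
- tub: A grey plastic tub, 84 across, 85 high, loose; origin at the centre of its underside. Leave alone.
- weight: A turned steel weight with a knob, 60 across, 70 high, loose; origin at the centre of its underside. Leave alone.
Not all that is in view belongs to the job. Of the things shaped like the part that bears stick_grip, the wooden one is meant.

How it is judged (in metres and radians):
On the way, in this order (a step that is already met when the one before it is completed fails the run):
1. the stick pushes the ware under the flap, which it swings open (value of joint flap above 0.4 rad and x of ware_centre in the frame of hood above -0.03 m and contact force between stick and ware above 0.2 N), for 0.1 s.
2. the ware, wholly past the flap, is pressed against the stop with at least 4 N (x of ware_centre in the frame of hood above 0.085 m and contact force between ware and hood above 4 N), for 0.3 s.
At the end, for the whole second after the job is handed in: The ware lies flat and at rest in the damp box, its middle more than 85 mm past the flap's plane (it was pressed on the stop before); the flap hangs shut within 0.07 rad; the stick stands released, flat and at rest on the bench, its pushing end outside the box (x of ware_centre in the frame of hood above 0.085 m and angle between each of ware_centre, stick_grip's own z axis and vertical below 0.1 rad and linear speed of each of ware, stick below 0.01 m/s and value of joint flap below 0.07 rad and x of stick_face in the frame of hood below -0.003 m and height (world z) of stick_grip below 0.075 m); the robot touches nothing.
It fails at once if the ware is pressed against the damp box or its stop with more than 20 N (contact force between ware and hood above 20 N).
It fails at once if the gripper touches the ware (contact force between the fingers and ware above 0.5 N).
It fails at once if the sponge, tub or weight is moved more than 20 mm (distance of any of sponge, tub, weight from where it was at the start of the episode above 0.02 m).
It also fails if it takes over 72 s, if anything falls off the work surface, if the arm or the gripper's body presses on something with over 40 N, if the wrist force passes 120 N, or if a joint passes its speed limit or range.

ROBOT

A 6-joint arm with a two-finger parallel gripper is mounted at the origin on the work surface. World frame = base frame: x ahead of the robot, y to its left, z up, the work surface at z = 0. Lengths are in mm, angles in rad, forces in N, time in s.
With the tool pointing down it reaches from about 300 to 775 mm from the base axis. Payload 14.6 kg.
Tool frame: the origin (TCP) lies between the finger pads; the fingertips stand 25 mm ahead of it and the grasp point (between the pads) lies 6 mm ahead of it; y points along the fingers, x is the direction in which the jaws open and shut, and the axes are right-handed (so a half turn about y gives the same grasp; the last joint's range is limited). The gripper opens to 94 mm and grips with 3 to 60 N. Pads are 16 mm wide; open, the fingers measure 119 mm over their backs; the gripper's body (75 mm by 177 mm) begins 78 mm behind the grasp point.
Start: joints at [1.234, 0.3, 1.521, -0, 1.321, -0.067], TCP at [146.594, 530.094, 230.446] pointing down, gripper open.
Joint ranges: [-3.03, 3.03], [-0.79, 2.21], [0.23, 2.52], [-1.04, 4.18], [0, 3.07], [-2.55, 2.55]. Speed limits (rad/s): [2.22, 2.22, 2.57, 3.14, 3.14, 3.14].

INTERFACE

Orientations are given as [roll, pitch, yaw] about the fixed x, y, z axes, in that order (R = Rz(yaw) Ry(pitch) Rx(roll)).
In Python, from cell import manip gives the robot as it stands.
- The arm moves only by the tool play_rows, never from a script. Its argument "moves" is a list of rows, each an object of numbers: "dx", "dy", "dz": the shift along the tool's x, y, z in m; "ax", "ay", "az": the turn, a rotation vector about the tool's x, y, z in rad; "jaw": the gripper command: -1 is shut, 1 is fully open, values between are in proportion. A call has 1 to 20 rows; each row is the pose to reach, as a shift and turn from the pose commanded when the call began, along the tool's axes at that moment; what a row does not reach only later rows make up. A row lasts 1/10 s, in which the tool goes at most 50 mm and 8.59 degrees, less where a joint would pass 70% of its speed; a pose out of reach is approached as far as the arm can. A call with a gripper value outside its range is refused whole. The fingers move at their own pace and stop on an object; "newtons" is the grip in N (left out, the last holds). Time passes only in rows, so rows that repeat a pose let the fingers close. It gives the time, the measured TCP pose, the force and the opening at its end, in the units of the state.
- manip.read_state(): the state, without advancing time (a new reading comes with each control period).
- manip.camera(name): name is "side" or "top" or "wrist"; returns the picture (384x512x3 uint8, red, green, blue); there is no depth.
- manip.camera_params(name): a dict with "K" (3x3 intrinsics, pixels), "rvec" (rotation vector, rad) and "tvec" (3), from world to camera coordinates, as OpenCV has them. Camera axes: x right, y down, z forward; pixel columns grow to the right and rows downward; lengths in mm; the calibration is good to about 2 mm. A picture is of the moment at which its call begins: read the wrist's pose just before it. camera_params takes no time and is no camera call; for the wrist camera it gives the pose at the moment of the call.
- manip.sign_off(): hands the job in, once; it reports no verdict.
The state is a dict: "clock": time; "joints": joint angles; "qd": joint speeds; "effort": joint torques, N m; "eef_pos": TCP position; "eef_rot": TCP orientation; "wrist_force": force on the tool from outside, world axes, zero at the start; "moment": the same for the moment, N m; "finger_gap": finger opening in mm.
Only numpy, scipy, OpenCV 4.12 (cv2) and the standard library are available. Lean on these libraries where they do the work, as an engineer would, in place of code of your own. Each camera call takes 0.05 s, during which the arm holds its last target. There are 200 camera calls.

## Working session

There is one attempt and no reset: what is moved stays moved. The work goes in short steps, Python scripts to look and compute and a tool call to move; the robot and the scene stay as the last step left them, time stands still between calls to the robot, and variables do not carry over. Pictures are saved under pics/ and viewed, about 8 in all and at most 12, crops included, and the job is handed in when it is done.

Besides the shell and the picture viewer there is one more tool, called as name([rows], argument=value, ...), one row to a line, values as JSON. play_rows: Moves the arm, as the interface text tells. Its arguments: {"type":"object","properties":{"moves":{"type":"array","items":{"type":"object","properties":{"dx":{"type":"number"},"dy":{"type":"number"},"dz":{"type":"number"},"ax":{"type":"number"},"ay":{"type":"number"},"az":{"type":"number"},"jaw":{"type":"number"}}}},"newtons":{"type":"number"}},"required":["moves"]}

```bash
ls; mkdir -p pics
cat > h.py <<'E'
from cell import manip
import cv2, numpy as np
def ray(name,uv,z,P=None):
    P=P or manip.camera_params(name)
    K=np.array(P["K"],float);R=cv2.Rodrigues(np.array(P["rvec"],float))[0];t=np.array(P["tvec"],float).ravel()
    c=-R.T@t
    uv=np.atleast_2d(np.array(uv,float))
    d=np.c_[uv,np.ones(len(uv))]@np.linalg.inv(K).T@R
    return c+d*((z-c[2])/d[:,2])[:,None]
def proj(name,X):
    P=manip.camera_params(name)
    return cv2.projectPoints(np.array(X,float).reshape(-1,3),np.array(P["rvec"],float),np.array(P["tvec"],float),np.array(P["K"],float),None)[0][:,0]
E
python3 - <<'E'
from h import *
print(manip.read_state())
for n in ("top","side"):
    im=manip.camera(n); cv2.imwrite(f"pics/{n}0.png",im[:,:,::-1]); 
    P=manip.camera_params(n);print(n,P)
    cv2.imwrite(f"pics/{n}0b.png",cv2.resize(im[:,:,::-1],(800,600),interpolation=cv2.INTER_CUBIC))
E
```

```text
pics
{'clock': 0.0, 'joints': array([ 1.23439010e+00,  3.00498362e-01,  1.52158797e+00,  1.79039044e-06,
        1.32071727e+00, -6.65614553e-02]), 'qd': array([ 0.00038791, -0.00077555, -0.00034405,  0.00060062, -0.0003306 ,
        0.0002061 ]), 'effort': array([ 1.47362234e-04, -5.31819606e+01, -3.52742851e+01,  7.08467513e-02,
        2.43756291e-02, -1.14891336e-04]), 'eef_pos': array([146.52228048, 529.87379967, 229.86845251]), 'eef_rot': array([-1.57071405e+00,  1.20815028e-03,  1.30095116e+00]), 'wrist_force': array([ 0.15151448, -1.075994  , -0.73956807]), 'moment': array([0.01090371, 0.02298047, 0.04107051]), 'finger_gap': 93.78206492731158}
top {'K': array([[380.60161233,   0.        , 253.0581669 ],
       [  0.        , 380.60161233, 189.62398993],
       [  0.        ,   0.        ,   1.        ]]), 'rvec': array([ 2.1544509 , -2.10331116,  0.20045851]), 'tvec': array([-172.48256622,  515.00187302, 1254.15689103])}
side {'K': array([[461.74018647,   0.        , 253.97697259],
       [  0.        , 461.74018647, 189.53581508],
       [  0.        ,   0.        ,   1.        ]]), 'rvec': array([ 2.36551245, -0.42317553,  0.14630865]), 'tvec': array([-544.97098776,   90.04601805, 1360.92553337])}
```

View pics/top0b.png

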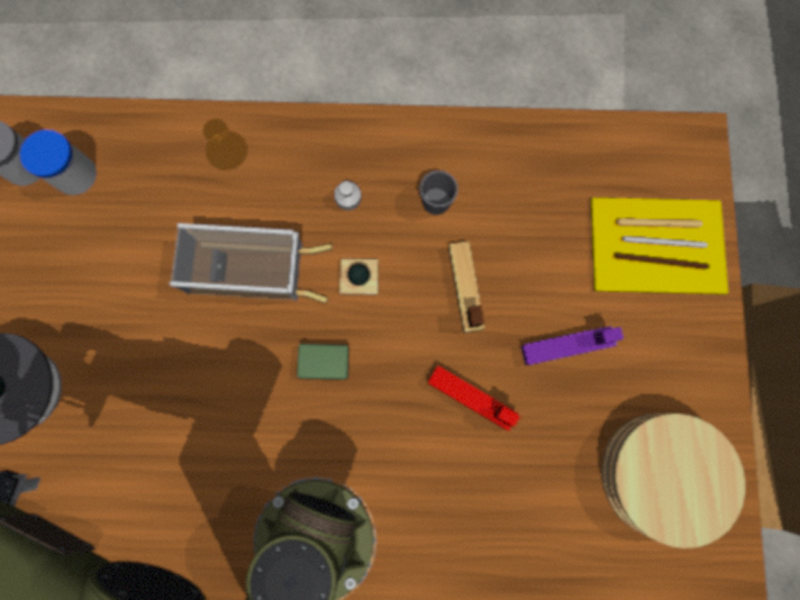

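View pics/side0b.png

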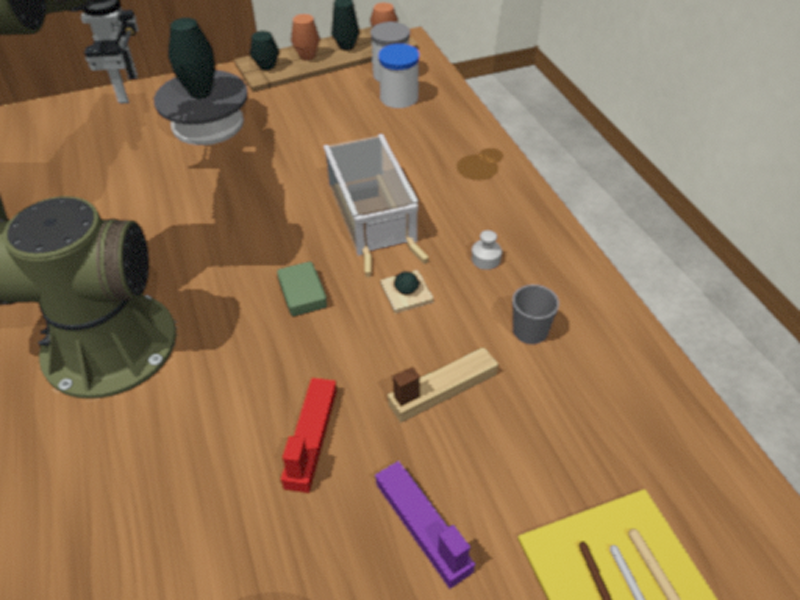

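The top view shows the box opening at about (298,262) in the 800x600 picture, the vase and batt at (359,276), and the wooden stick with its post at (475,315) and pushing end at (459,243). The sponge, weight and tub stand clear of the push line. I'll measure these next.

Run:
```python
from h import *
S=800/512
im=cv2.imread("pics/top0.png"); hsv=cv2.cvtColor(im,cv2.COLOR_BGR2HSV)
def at(p,z): return ray("top",np.array(p)/S,z).round(1)
print("hood top corners z108 (flapL=+z side)",at([[297,229],[297,293],[178,226],[173,288]],108).tolist())
print("rail ends z16",at([[330,247],[325,299]],16).tolist())
print("weight,tub,sponge",at([[347,190]],60),at([[437,187]],85),at([[323,360]],35))
# light wood mask
H,Sa,V=cv2.split(hsv)
for n,(x0,y0,x1,y1),z in (("stick",(440,232,495,338),34),("batt",(333,252,385,300),14)):
    a,b,c,d=[int(v/S) for v in (x0,y0,x1,y1)]
    sub=hsv[b:d,a:c]; print(n, sub[(d-b)//2,::3].tolist())
    m=((sub[...,1]<140)&(sub[...,2]>110)).astype(np.uint8)
    cs,_=cv2.findContours(m,cv2.RETR_EXTERNAL,cv2.CHAIN_APPROX_NONE)
    k=max(cs,key=cv2.contourArea).reshape(-1,2)+[a,b]
    w=ray("top",k,z)[:,:2].astype(np.float32)
    r=cv2.minAreaRect(w);print(n,r,cv2.boxPoints(r).round(1).tolist(), m.sum())
# post top: dark
sub=hsv[int(300/S):int(332/S),int(462/S):int(492/S)]
m=(sub[...,2]<100).astype(np.uint8); n,l,s,c=cv2.connectedComponentsWithStats(m)
for i in range(1,n): print("post",s[i],ray("top",c[i]+[int(462/S),int(300/S)],94).round(1))
```

```text
hood top corners z108 (flapL=+z side) [[648.2, 52.8, 108.0], [509.8, 45.4, 108.0], [648.3, 305.6, 108.0], [514.0, 304.1, 108.0]]
rail ends z16 [[635.1, -8.8, 16.0], [514.7, -2.8, 16.0]]
weight,tub,sponge [[756. -46.  60.]] [[ 758.8 -245.7   85. ]] [[377.2  -6.6  35. ]]
stick [[13, 173, 146], [13, 180, 136], [13, 173, 127], [15, 174, 107], [21, 119, 193], [18, 126, 204], [18, 121, 204], [18, 124, 199], [16, 149, 164], [13, 170, 144], [14, 174, 141], [14, 174, 141]]
stick ((549.1154174804688, -315.2336120605469), (202.42721557617188, 49.17681121826172), 10.07632827758789) [[445.20001220703125, -308.70001220703125], [453.79998779296875, -357.20001220703125], [653.0999755859375, -321.70001220703125], [644.5, -273.29998779296875]] 643
batt [[14, 175, 149], [14, 167, 133], [16, 107, 188], [18, 102, 100], [90, 91, 42], [79, 78, 52], [90, 77, 43], [80, 78, 39], [22, 89, 149], [21, 96, 196], [14, 172, 144]]
batt ((570.4271240234375, -75.97112274169922), (83.10948944091797, 88.41016387939453), 1.4522435665130615) [[527.7999877929688, -32.79999923706055], [530.0, -121.19999694824219], [613.0999755859375, -119.0999984741211], [610.7999877929688, -30.700000762939453]] 420
post [  4   4  10  13 110] [[ 473.1 -325.2   94. ]]
post [ 1 18  1  1  1] [[ 446.3 -301.7   94. ]]
```

play_rows([
  {"dx": -0.4,"dz": -0.54,"dy": -0.1,"ay": 1.301,"jaw": 1},
  {"dx": -0.4,"dz": -0.54,"dy": -0.1,"ay": 1.301,"jaw": 1},
  {"dx": -0.4,"dz": -0.54,"dy": -0.1,"ay": 1.301,"jaw": 1},
  {"dx": -0.4,"dz": -0.54,"dy": -0.1,"ay": 1.301,"jaw": 1},
  {"dx": -0.4,"dz": -0.54,"dy": -0.1,"ay": 1.301,"jaw": 1},
  {"dx": -0.4,"dz": -0.54,"dy": -0.1,"ay": 1.301,"jaw": 1},
  {"dx": -0.4,"dz": -0.54,"dy": -0.1,"ay": 1.301,"jaw": 1},
  {"dx": -0.4,"dz": -0.54,"dy": -0.1,"ay": 1.301,"jaw": 1},
  {"dx": -0.4,"dz": -0.54,"dy": -0.1,"ay": 1.301,"jaw": 1},
  {"dx": -0.4,"dz": -0.54,"dy": -0.1,"ay": 1.301,"jaw": 1},
  {"dx": -0.4,"dz": -0.54,"dy": -0.1,"ay": 1.301,"jaw": 1},
  {"dx": -0.4,"dz": -0.54,"dy": -0.1,"ay": 1.301,"jaw": 1},
  {"dx": -0.4,"dz": -0.54,"dy": -0.1,"ay": 1.301,"jaw": 1},
  {"dx": -0.4,"dz": -0.54,"dy": -0.1,"ay": 1.301,"jaw": 1},
  {"dx": -0.4,"dz": -0.54,"dy": -0.1,"ay": 1.301,"jaw": 1},
  {"dx": -0.4,"dz": -0.54,"dy": -0.1,"ay": 1.301,"jaw": 1},
  {"dx": -0.4,"dz": -0.54,"dy": -0.1,"ay": 1.301,"jaw": 1},
  {"dx": -0.4,"dz": -0.54,"dy": -0.1,"ay": 1.301,"jaw": 1},
  {"dx": -0.4,"dz": -0.54,"dy": -0.1,"ay": 1.301,"jaw": 1},
])

```text
$.moves[0]: bad value
```

Run:
```python
from h import *
s=manip.read_state();print(s["clock"],s["eef_pos"],s["eef_rot"],s["joints"],s["wrist_force"])
P=manip.camera_params("wrist");im=manip.camera("wrist");print(P)
import pickle;pickle.dump(P,open("w1.pkl","wb"))
cv2.imwrite("pics/w1.png",im[:,:,::-1]);cv2.imwrite("pics/w1b.png",cv2.resize(im[:,:,::-1],(800,600),interpolation=cv2.INTER_CUBIC))
```

```text
0.1 [146.54694845 529.911591   229.9486359 ] [-1.57073402e+00  1.01165329e-03  1.30096667e+00] [ 1.23437347e+00  3.00423077e-01  1.52149602e+00 -5.31877991e-06
  1.32068711e+00 -6.65918496e-02] [ 0.05796044 -0.63077063 -0.76197555]
{'K': array([[286.88643755,   0.        , 252.99559046],
       [  0.        , 286.88643755, 189.57402752],
       [  0.        ,   0.        ,   1.        ]]), 'rvec': array([-2.31468426, -1.76363243, -0.24451164]), 'tvec': array([-548.7198117 ,  -29.65853366,  392.02004366])}
```

View pics/w1b.png

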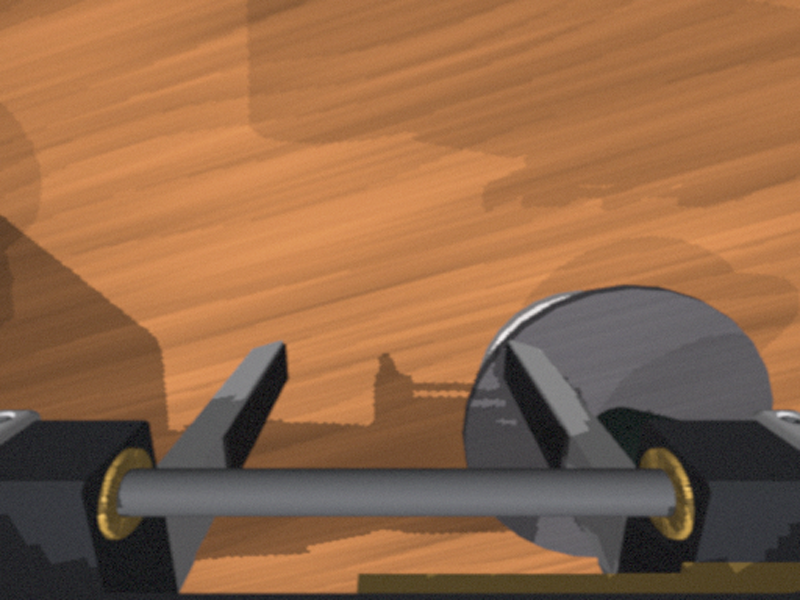

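The picture only shows the wrist over the turntable (lower right), because the move was refused. I'll check which value was rejected with a small row.

play_rows([
  {"dx": -0.05,"dy": 0,"dz": -0.05,"ax": 0,"ay": 0.1,"az": 0,"jaw": 1},
])

```text
clock: 0.25
eef_pos: [170.0, 488.1, 229.4]
eef_rot: [-1.57, 0.001, 1.204]
wrist_force: [0.8, -0.3, 0.2]
finger_gap: 93.7
```

play_rows([
  {"dx": -0.315,"dy": -0.1,"dz": -0.539,"ax": 0,"ay": 1.204,"az": 0,"jaw": 1},
  {"dx": -0.315,"dy": -0.1,"dz": -0.539,"ax": 0,"ay": 1.204,"az": 0,"jaw": 1},
  {"dx": -0.315,"dy": -0.1,"dz": -0.539,"ax": 0,"ay": 1.204,"az": 0,"jaw": 1},
  {"dx": -0.315,"dy": -0.1,"dz": -0.539,"ax": 0,"ay": 1.204,"az": 0,"jaw": 1},
  {"dx": -0.315,"dy": -0.1,"dz": -0.539,"ax": 0,"ay": 1.204,"az": 0,"jaw": 1},
  {"dx": -0.315,"dy": -0.1,"dz": -0.539,"ax": 0,"ay": 1.204,"az": 0,"jaw": 1},
  {"dx": -0.315,"dy": -0.1,"dz": -0.539,"ax": 0,"ay": 1.204,"az": 0,"jaw": 1},
  {"dx": -0.315,"dy": -0.1,"dz": -0.539,"ax": 0,"ay": 1.204,"az": 0,"jaw": 1},
  {"dx": -0.315,"dy": -0.1,"dz": -0.539,"ax": 0,"ay": 1.204,"az": 0,"jaw": 1},
  {"dx": -0.315,"dy": -0.1,"dz": -0.539,"ax": 0,"ay": 1.204,"az": 0,"jaw": 1},
  {"dx": -0.315,"dy": -0.1,"dz": -0.539,"ax": 0,"ay": 1.204,"az": 0,"jaw": 1},
  {"dx": -0.315,"dy": -0.1,"dz": -0.539,"ax": 0,"ay": 1.204,"az": 0,"jaw": 1},
  {"dx": -0.315,"dy": -0.1,"dz": -0.539,"ax": 0,"ay": 1.204,"az": 0,"jaw": 1},
  {"dx": -0.315,"dy": -0.1,"dz": -0.539,"ax": 0,"ay": 1.204,"az": 0,"jaw": 1},
  {"dx": -0.315,"dy": -0.1,"dz": -0.539,"ax": 0,"ay": 1.204,"az": 0,"jaw": 1},
])

```text
clock: 1.75
eef_pos: [559.9, -2.1, 329.8]
eef_rot: [-1.571, 0.001, -0.004]
wrist_force: [-0.4, 0.7, -0.3]
finger_gap: 94.2
```

Run:
```python
from h import *
P=manip.camera_params("wrist");im=manip.camera("wrist");print(P)
import pickle;pickle.dump(P,open("w1.pkl","wb"))
cv2.imwrite("pics/w2.png",im[:,:,::-1]);cv2.imwrite("pics/w2b.png",cv2.resize(im[:,:,::-1],(800,600),interpolation=cv2.INTER_CUBIC))
```

```text
{'K': array([[286.88643755,   0.        , 252.99559046],
       [  0.        , 286.88643755, 189.57402752],
       [  0.        ,   0.        ,   1.        ]]), 'rvec': array([-2.86307538,  0.003822  ,  0.00387701]), 'tvec': array([-559.61372218,  -57.70806486,  488.45529964])}
```

View pics/w2b.png

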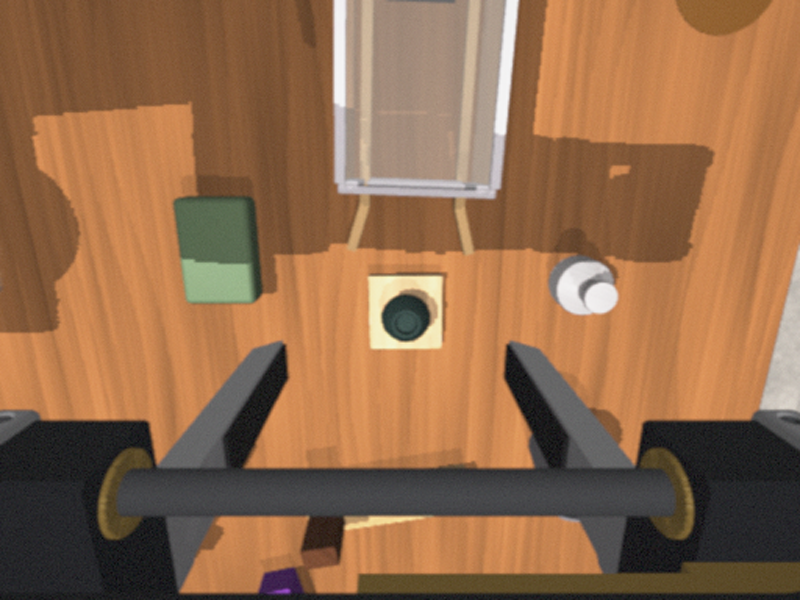

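Now the box front edge runs from (338,190) to (497,196), the rail ends are near (353,248) and (468,252), and the batt corners near (369,275) and (442,348).

Run:
```python
from h import *
import pickle;P=pickle.load(open("w1.pkl","rb"));S=800/512
at=lambda p,z: ray("wrist",np.array(p)/S,z,P).round(1).tolist()
print("front top corners",at([[337,190],[497,196]],108))
print("rails ends z16 L out/in, R in/out",at([[348,247],[357,249],[463,253],[474,251]],16))
print("rail kink inner",at([[368,197],[458,199]],16))
print("rail deep inner L",at([[371,10],[371,180]],16),"R",at([[466,10],[458,180]],16))
print("hood outer sides top L",at([[335,0],[334,185]],108),"R",at([[518,0],[502,185]],108))
im=cv2.imread("pics/w2.png"); hsv=cv2.cvtColor(im,cv2.COLOR_BGR2HSV)
a,b,c,d=int(355/S),int(262/S),int(456/S),int(358/S)
sub=hsv[b:d,a:c]; m=((sub[...,1]<125)).astype(np.uint8)
cs,_=cv2.findContours(m,cv2.RETR_EXTERNAL,cv2.CHAIN_APPROX_NONE)
k=max(cs,key=cv2.contourArea).reshape(-1,2)+[a,b]
r=cv2.minAreaRect(ray("wrist",k,14,P)[:,:2].astype(np.float32));print(r)
print("batt corners",at([[369,275],[442,274],[370,348],[442,348]],14))
print("stop front edge z28",at([[388,2],[455,2]],28))
print("post top",at([[325,525]],94), "weight",at([[584,286]],0))
```

```text
front top corners [[512.4, 60.0, 108.0], [643.4, 54.8, 108.0]]
rails ends z16 L out/in, R in/out [[509.8, -2.7, 16.0], [519.2, -4.9, 16.0], [631.2, -9.4, 16.0], [642.7, -7.3, 16.0]]
rail kink inner [[531.9, 48.8, 16.0], [623.9, 46.5, 16.0]]
rail deep inner L [[538.0, 216.8, 16.0], [535.3, 65.6, 16.0]] R [[625.2, 216.5, 16.0], [623.2, 65.3, 16.0]]
hood outer sides top L [[516.2, 195.9, 108.0], [510.1, 64.0, 108.0]] R [[650.5, 195.4, 108.0], [647.0, 63.6, 108.0]]
((570.4771728515625, -75.2342529296875), (82.54185485839844, 87.2815933227539), 0.33921873569488525)
batt corners [[531.2, -33.5, 14.0], [609.8, -32.6, 14.0], [530.7, -118.0, 14.0], [612.0, -118.2, 14.0]]
stop front edge z28 [[553.8, 219.4, 28.0], [613.5, 219.2, 28.0]]
post top [[484.4, -286.7, 94.0]] weight [[769.9, -50.0, 0.0]]
```

play_rows([
  {"dx": -0.085,"dy": 0.13,"dz": -0.325,"ax": 0,"ay": 1.392,"az": 0,"jaw": 1},
  {"dx": -0.085,"dy": 0.13,"dz": -0.325,"ax": 0,"ay": 1.392,"az": 0,"jaw": 1},
  {"dx": -0.085,"dy": 0.13,"dz": -0.325,"ax": 0,"ay": 1.392,"az": 0,"jaw": 1},
  {"dx": -0.085,"dy": 0.13,"dz": -0.325,"ax": 0,"ay": 1.392,"az": 0,"jaw": 1},
  {"dx": -0.085,"dy": 0.13,"dz": -0.325,"ax": 0,"ay": 1.392,"az": 0,"jaw": 1},
  {"dx": -0.085,"dy": 0.13,"dz": -0.325,"ax": 0,"ay": 1.392,"az": 0,"jaw": 1},
  {"dx": -0.085,"dy": 0.13,"dz": -0.325,"ax": 0,"ay": 1.392,"az": 0,"jaw": 1},
  {"dx": -0.085,"dy": 0.13,"dz": -0.325,"ax": 0,"ay": 1.392,"az": 0,"jaw": 1},
  {"dx": -0.085,"dy": 0.13,"dz": -0.325,"ax": 0,"ay": 1.392,"az": 0,"jaw": 1},
  {"dx": -0.085,"dy": 0.13,"dz": -0.325,"ax": 0,"ay": 1.392,"az": 0,"jaw": 1},
  {"dx": -0.085,"dy": 0.13,"dz": -0.325,"ax": 0,"ay": 1.392,"az": 0,"jaw": 1},
  {"dx": -0.085,"dy": 0.13,"dz": -0.325,"ax": 0,"ay": 1.392,"az": 0,"jaw": 1},
])

```text
clock: 3.0
eef_pos: [474.2, -325.7, 200.7]
eef_rot: [-1.571, -0.0, -1.392]
wrist_force: [0.6, 0.5, -0.1]
finger_gap: 94.0
```

Run:
```python
from h import *
s=manip.read_state();print(s["eef_pos"],s["eef_rot"],s["joints"])
P=manip.camera_params("wrist");im=manip.camera("wrist")
import pickle;pickle.dump(P,open("w3.pkl","wb"))
cv2.imwrite("pics/w3.png",im[:,:,::-1]);cv2.imwrite("pics/w3b.png",cv2.resize(im[:,:,::-1],(800,600),interpolation=cv2.INTER_CUBIC))
```

```text
[ 474.22485552 -325.74277329  200.7123531 ] [-1.57057135e+00 -2.31993205e-04 -1.39208173e+00] [-6.65541881e-01  3.80601598e-01  1.48389349e+00  1.46868628e-05
  1.27677471e+00  7.26535570e-01]
```

View pics/w3b.png

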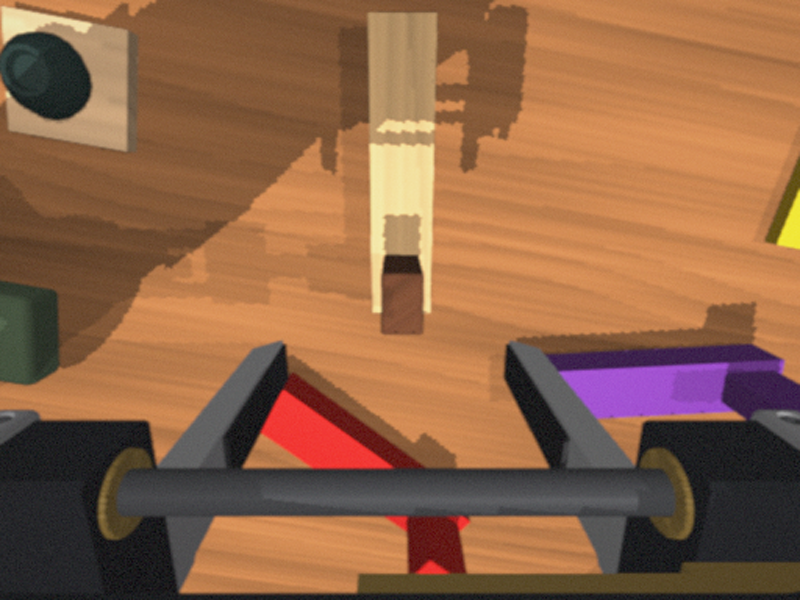

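The stick runs straight up the picture, with the post top spanning (384,272) to (424,333) and the bar end at (368 to 437,12). It looks nearly aligned.

Run:
```python
from h import *
import pickle;P=pickle.load(open("w3.pkl","rb"));S=800/512
at=lambda p,z: ray("wrist",np.array(p)/S,z,P)
q=at([[384,272],[421,272],[381,333],[424,333]],94);b=at([[368,12.5],[437,12.5],[373,312],[432,312]],34)
print(q.round(1).tolist(),q.mean(0));print(b.round(1).tolist())
f=b[:2].mean(0);r=b[2:].mean(0);d=f-r;print("len",np.hypot(*d[:2]),"yaw",np.degrees(np.arctan2(d[1],d[0])))
u=d/np.linalg.norm(d);print("grip from face",f-175*u)
```

```text
[[493.5, -316.5, 94.0], [497.5, -338.2, 94.0], [455.0, -321.3, 94.0], [459.8, -347.6, 94.0]] [ 476.44993416 -330.90207261   94.        ]
[[643.1, -278.7, 34.0], [650.9, -321.5, 34.0], [447.8, -314.6, 34.0], [455.8, -358.3, 34.0]]
len 198.52053572416145 yaw 10.548884770292641
grip from face [ 474.9348957  -332.13111652   34.        ]
```

play_rows([
  {"dx": 0.005,"dy": 0.04,"dz": 0.001,"ax": 0,"ay": 0,"az": 0,"jaw": 1},
  {"dx": 0.005,"dy": 0.08,"dz": 0.001,"ax": 0,"ay": 0,"az": 0,"jaw": 1},
  {"dx": 0.005,"dy": 0.11,"dz": 0.001,"ax": 0,"ay": 0,"az": 0,"jaw": 1},
  {"dx": 0.005,"dy": 0.126,"dz": 0.001,"ax": 0,"ay": 0,"az": 0,"jaw": 1},
  {"dx": 0.005,"dy": 0.126,"dz": 0.001,"ax": 0,"ay": 0,"az": 0,"jaw": 1},
  {"dx": 0.005,"dy": 0.126,"dz": 0.001,"ax": 0,"ay": 0,"az": 0,"jaw": -1},
  {"dx": 0.005,"dy": 0.126,"dz": 0.001,"ax": 0,"ay": 0,"az": 0,"jaw": -1},
  {"dx": 0.005,"dy": 0.126,"dz": 0.001,"ax": 0,"ay": 0,"az": 0,"jaw": -1},
  {"dx": 0.005,"dy": 0.126,"dz": 0.001,"ax": 0,"ay": 0,"az": 0,"jaw": -1},
  {"dx": 0.005,"dy": 0.126,"dz": 0.001,"ax": 0,"ay": 0,"az": 0,"jaw": -1},
  {"dx": 0.005,"dy": 0.126,"dz": 0.001,"ax": 0,"ay": 0,"az": 0,"jaw": -1},
  {"dx": 0.005,"dy": 0.126,"dz": 0.001,"ax": 0,"ay": 0,"az": 0,"jaw": -1},
  {"dx": 0.005,"dy": 0.126,"dz": 0.001,"ax": 0,"ay": 0,"az": 0,"jaw": -1},
], newtons=40)

```text
clock: 4.35
eef_pos: [475.9, -331.4, 74.4]
eef_rot: [-1.571, 0.0, -1.395]
wrist_force: [0.2, 0.1, -0.6]
finger_gap: 33.3
```

play_rows([
  {"dx": 0,"dy": 0,"dz": 0,"ax": 0,"ay": 0,"az": 0,"jaw": -1},
  {"dx": 0,"dy": 0,"dz": 0,"ax": 0,"ay": 0,"az": 0,"jaw": -1},
  {"dx": 0,"dy": 0,"dz": 0,"ax": 0,"ay": 0,"az": 0,"jaw": -1},
  {"dx": 0,"dy": 0,"dz": 0,"ax": 0,"ay": 0,"az": 0,"jaw": -1},
  {"dx": 0,"dy": 0,"dz": 0,"ax": 0,"ay": 0,"az": 0,"jaw": -1},
])

```text
clock: 4.85
eef_pos: [475.8, -331.4, 74.4]
eef_rot: [-1.571, 0.0, -1.395]
wrist_force: [-0.2, 0.1, -0.7]
finger_gap: 26.0
```

play_rows([
  {"dx": 0,"dy": 0,"dz": 0,"ax": 0,"ay": -0.13,"az": 0,"jaw": -1},
  {"dx": 0,"dy": 0,"dz": 0,"ax": 0,"ay": -0.26,"az": 0,"jaw": -1},
  {"dx": 0,"dy": 0,"dz": 0,"ax": 0,"ay": -0.39,"az": 0,"jaw": -1},
  {"dx": 0,"dy": 0,"dz": 0,"ax": 0,"ay": -0.52,"az": 0,"jaw": -1},
  {"dx": 0,"dy": 0,"dz": 0,"ax": 0,"ay": -0.65,"az": 0,"jaw": -1},
  {"dx": 0,"dy": 0,"dz": 0,"ax": 0,"ay": -0.78,"az": 0,"jaw": -1},
  {"dx": 0,"dy": 0,"dz": 0,"ax": 0,"ay": -0.91,"az": 0,"jaw": -1},
  {"dx": 0,"dy": 0,"dz": 0,"ax": 0,"ay": -1.04,"az": 0,"jaw": -1},
  {"dx": 0,"dy": 0,"dz": 0,"ax": 0,"ay": -1.17,"az": 0,"jaw": -1},
  {"dx": 0,"dy": 0,"dz": 0,"ax": 0,"ay": -1.3,"az": 0,"jaw": -1},
  {"dx": 0,"dy": 0,"dz": 0,"ax": 0,"ay": -1.367,"az": 0,"jaw": -1},
  {"dx": 0,"dy": 0,"dz": 0.02,"ax": 0,"ay": -1.367,"az": 0,"jaw": -1},
  {"dx": 0,"dy": 0,"dz": 0.04,"ax": 0,"ay": -1.367,"az": 0,"jaw": -1},
  {"dx": 0,"dy": 0,"dz": 0.06,"ax": 0,"ay": -1.367,"az": 0,"jaw": -1},
  {"dx": 0,"dy": 0,"dz": 0.08,"ax": 0,"ay": -1.367,"az": 0,"jaw": -1},
  {"dx": 0,"dy": 0,"dz": 0.0925,"ax": 0,"ay": -1.367,"az": 0,"jaw": -1},
  {"dx": 0,"dy": 0,"dz": 0.0925,"ax": 0,"ay": -1.367,"az": 0,"jaw": -1},
], newtons=60)

```text
clock: 6.55
eef_pos: [568.1, -314.8, 74.4]
eef_rot: [-1.571, -0.001, -0.027]
wrist_force: [1.0, 0.4, 4.1]
finger_gap: 26.0
```

Run:
```python
from h import *
s=manip.read_state();print(s["clock"],s["eef_pos"],s["eef_rot"],s["wrist_force"])
P=manip.camera_params("wrist");im=manip.camera("wrist")
import pickle;pickle.dump(P,open("w4.pkl","wb"))
cv2.imwrite("pics/w4.png",im[:,:,::-1]);cv2.imwrite("pics/w4b.png",cv2.resize(im[:,:,::-1],(800,600),interpolation=cv2.INTER_CUBIC))
```

```text
6.55 [ 568.10739589 -314.80979128   74.41884634] [-1.57105090e+00 -1.02859485e-03 -2.69597854e-02] [1.0034733  0.40851909 4.06665235]
```

View pics/w4b.png

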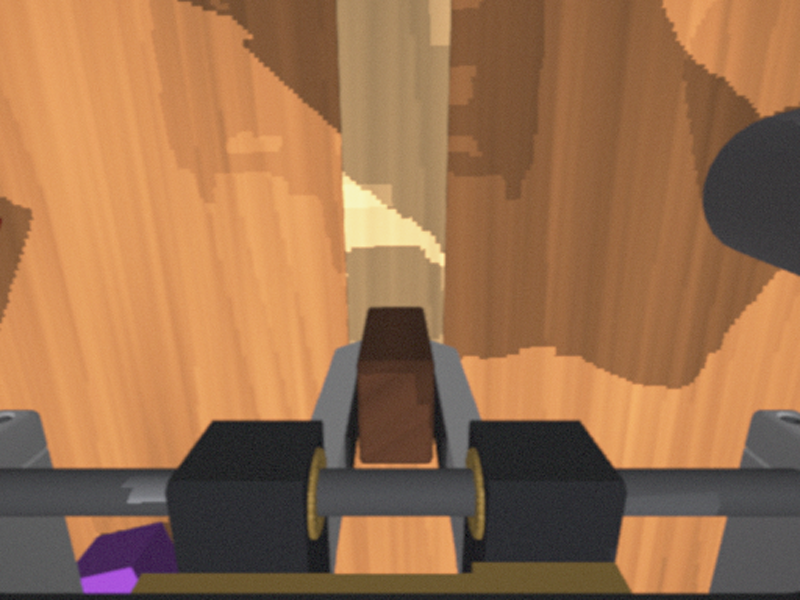

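The stick is held straight in the jaws, with the post at (395,385) and the bar running up the picture at columns 340 to 448. I'll push now in a first part.

play_rows([
  {"dx": -0.001,"dy": 0,"dz": 0.008,"ax": 0,"ay": 0,"az": 0,"jaw": -1},
  {"dx": -0.001,"dy": 0,"dz": 0.016,"ax": 0,"ay": 0,"az": 0,"jaw": -1},
  {"dx": -0.001,"dy": 0,"dz": 0.02,"ax": 0,"ay": 0,"az": 0,"jaw": -1},
  {"dx": -0.001,"dy": 0,"dz": 0.024,"ax": 0,"ay": 0,"az": 0,"jaw": -1},
  {"dx": -0.001,"dy": 0,"dz": 0.028,"ax": 0,"ay": 0,"az": 0,"jaw": -1},
  {"dx": -0.001,"dy": 0,"dz": 0.034,"ax": 0,"ay": 0,"az": 0,"jaw": -1},
  {"dx": -0.001,"dy": 0,"dz": 0.04,"ax": 0,"ay": 0,"az": 0,"jaw": -1},
  {"dx": -0.001,"dy": 0,"dz": 0.047,"ax": 0,"ay": 0,"az": 0,"jaw": -1},
  {"dx": -0.001,"dy": 0,"dz": 0.054,"ax": 0,"ay": 0,"az": 0,"jaw": -1},
  {"dx": -0.001,"dy": 0,"dz": 0.061,"ax": 0,"ay": 0,"az": 0,"jaw": -1},
  {"dx": -0.001,"dy": 0,"dz": 0.068,"ax": 0,"ay": 0,"az": 0,"jaw": -1},
  {"dx": -0.001,"dy": 0,"dz": 0.075,"ax": 0,"ay": 0,"az": 0,"jaw": -1},
  {"dx": -0.001,"dy": 0,"dz": 0.082,"ax": 0,"ay": 0,"az": 0,"jaw": -1},
  {"dx": -0.001,"dy": 0,"dz": 0.089,"ax": 0,"ay": 0,"az": 0,"jaw": -1},
  {"dx": -0.001,"dy": 0,"dz": 0.096,"ax": 0,"ay": 0,"az": 0,"jaw": -1},
  {"dx": -0.001,"dy": 0,"dz": 0.103,"ax": 0,"ay": 0,"az": 0,"jaw": -1},
  {"dx": -0.001,"dy": 0,"dz": 0.11,"ax": 0,"ay": 0,"az": 0,"jaw": -1},
])

```text
clock: 8.3
eef_pos: [569.0, -204.7, 74.4]
eef_rot: [-1.571, -0.0, -0.028]
wrist_force: [0.2, -1.6, -0.5]
finger_gap: 25.8
```

Run:
```python
from h import *
s=manip.read_state();print(s["clock"],s["eef_pos"],s["eef_rot"],s["wrist_force"])
im=manip.camera("side")
cv2.imwrite("pics/s5b.png",cv2.resize(im[60:290,150:380,::-1],(600,600),interpolation=cv2.INTER_CUBIC))
```

```text
8.3 [ 569.02003103 -204.66873      74.44796103] [-1.57082430e+00 -3.02348779e-05 -2.79788889e-02] [ 0.22703839 -1.62230698 -0.52936092]
```

View pics/s5b.png

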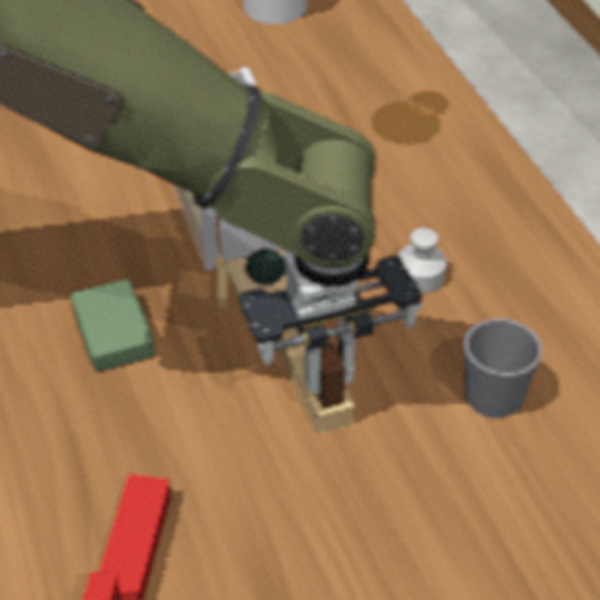

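The vase sits between the rails near (265,265), the stick is behind it, and the sponge, weight and tub are undisturbed. I'll push on through the flap, stopping short of the earliest stop position.

play_rows([
  {"dx": 0,"dy": 0,"dz": 0.007,"ax": 0,"ay": 0,"az": 0,"jaw": -1},
  {"dx": 0,"dy": 0,"dz": 0.014,"ax": 0,"ay": 0,"az": 0,"jaw": -1},
  {"dx": 0,"dy": 0,"dz": 0.021,"ax": 0,"ay": 0,"az": 0,"jaw": -1},
  {"dx": 0,"dy": 0,"dz": 0.028,"ax": 0,"ay": 0,"az": 0,"jaw": -1},
  {"dx": 0,"dy": 0,"dz": 0.035,"ax": 0,"ay": 0,"az": 0,"jaw": -1},
  {"dx": 0,"dy": 0,"dz": 0.042,"ax": 0,"ay": 0,"az": 0,"jaw": -1},
  {"dx": 0,"dy": 0,"dz": 0.049,"ax": 0,"ay": 0,"az": 0,"jaw": -1},
  {"dx": 0,"dy": 0,"dz": 0.056,"ax": 0,"ay": 0,"az": 0,"jaw": -1},
  {"dx": 0,"dy": 0,"dz": 0.063,"ax": 0,"ay": 0,"az": 0,"jaw": -1},
  {"dx": 0,"dy": 0,"dz": 0.07,"ax": 0,"ay": 0,"az": 0,"jaw": -1},
  {"dx": 0,"dy": 0,"dz": 0.077,"ax": 0,"ay": 0,"az": 0,"jaw": -1},
  {"dx": 0,"dy": 0,"dz": 0.084,"ax": 0,"ay": 0,"az": 0,"jaw": -1},
  {"dx": 0,"dy": 0,"dz": 0.091,"ax": 0,"ay": 0,"az": 0,"jaw": -1},
  {"dx": 0,"dy": 0,"dz": 0.098,"ax": 0,"ay": 0,"az": 0,"jaw": -1},
  {"dx": 0,"dy": 0,"dz": 0.105,"ax": 0,"ay": 0,"az": 0,"jaw": -1},
  {"dx": 0,"dy": 0,"dz": 0.112,"ax": 0,"ay": 0,"az": 0,"jaw": -1},
  {"dx": 0,"dy": 0,"dz": 0.118,"ax": 0,"ay": 0,"az": 0,"jaw": -1},
  {"dx": 0,"dy": 0,"dz": 0.122,"ax": 0,"ay": 0,"az": 0,"jaw": -1},
  {"dx": 0,"dy": 0,"dz": 0.125,"ax": 0,"ay": 0,"az": 0,"jaw": -1},
  {"dx": 0,"dy": 0,"dz": 0.127,"ax": 0,"ay": 0,"az": 0,"jaw": -1},
])

```text
clock: 10.35
eef_pos: [572.6, -78.1, 74.5]
eef_rot: [-1.571, -0.0, -0.028]
wrist_force: [-1.1, -3.0, -1.4]
finger_gap: 25.8
```

play_rows([
  {"dx": 0,"dy": 0,"dz": 0.002,"ax": 0,"ay": 0,"az": 0,"jaw": -1},
  {"dx": 0,"dy": 0,"dz": 0.004,"ax": 0,"ay": 0,"az": 0,"jaw": -1},
  {"dx": 0,"dy": 0,"dz": 0.006,"ax": 0,"ay": 0,"az": 0,"jaw": -1},
  {"dx": 0,"dy": 0,"dz": 0.008,"ax": 0,"ay": 0,"az": 0,"jaw": -1},
  {"dx": 0,"dy": 0,"dz": 0.01,"ax": 0,"ay": 0,"az": 0,"jaw": -1},
  {"dx": 0,"dy": 0,"dz": 0.012,"ax": 0,"ay": 0,"az": 0,"jaw": -1},
])

```text
clock: 10.95
eef_pos: [572.9, -66.1, 74.4]
eef_rot: [-1.571, 0.0, -0.028]
wrist_force: [0.1, -2.6, -1.0]
finger_gap: 25.5
```

play_rows([
  {"dx": 0,"dy": 0,"dz": 0.001,"ax": 0,"ay": 0,"az": 0,"jaw": -1},
  {"dx": 0,"dy": 0,"dz": 0.002,"ax": 0,"ay": 0,"az": 0,"jaw": -1},
  {"dx": 0,"dy": 0,"dz": 0.003,"ax": 0,"ay": 0,"az": 0,"jaw": -1},
])

```text
clock: 11.25
eef_pos: [573.0, -63.3, 74.5]
eef_rot: [-1.571, -0.0, -0.028]
wrist_force: [0.1, -3.5, -0.7]
finger_gap: 25.9
```

play_rows([
  {"dx": 0,"dy": 0,"dz": 0.001,"ax": 0,"ay": 0,"az": 0,"jaw": -1},
  {"dx": 0,"dy": 0,"dz": 0.002,"ax": 0,"ay": 0,"az": 0,"jaw": -1},
])

```text
clock: 11.45
eef_pos: [573.0, -61.3, 74.5]
eef_rot: [-1.571, -0.0, -0.028]
wrist_force: [-0.2, -2.8, -0.6]
finger_gap: 25.6
```

play_rows([
  {"dx": 0,"dy": 0,"dz": 0.001,"ax": 0,"ay": 0,"az": 0,"jaw": -1},
  {"dx": 0,"dy": 0,"dz": 0.002,"ax": 0,"ay": 0,"az": 0,"jaw": -1},
  {"dx": 0,"dy": 0,"dz": 0.003,"ax": 0,"ay": 0,"az": 0,"jaw": -1},
])

```text
clock: 11.75
eef_pos: [573.1, -58.3, 74.5]
eef_rot: [-1.571, -0.0, -0.028]
wrist_force: [0.9, -2.6, -1.8]
finger_gap: 25.7
```

play_rows([
  {"dx": 0,"dy": 0,"dz": 0.001,"ax": 0,"ay": 0,"az": 0,"jaw": -1},
  {"dx": 0,"dy": 0,"dz": 0.002,"ax": 0,"ay": 0,"az": 0,"jaw": -1},
  {"dx": 0,"dy": 0,"dz": 0.003,"ax": 0,"ay": 0,"az": 0,"jaw": -1},
])

```text
clock: 12.05
eef_pos: [573.2, -55.2, 74.5]
eef_rot: [-1.571, 0.0, -0.028]
wrist_force: [0.3, -3.8, -0.0]
finger_gap: 25.9
```

play_rows([
  {"dx": 0,"dy": 0,"dz": 0.001,"ax": 0,"ay": 0,"az": 0,"jaw": -1},
  {"dx": 0,"dy": 0,"dz": 0.002,"ax": 0,"ay": 0,"az": 0,"jaw": -1},
  {"dx": 0,"dy": 0,"dz": 0.003,"ax": 0,"ay": 0,"az": 0,"jaw": -1},
])

```text
clock: 12.35
eef_pos: [573.3, -52.2, 74.4]
eef_rot: [-1.571, 0.0, -0.028]
wrist_force: [0.3, -3.2, -1.3]
finger_gap: 26.0
```

play_rows([
  {"dx": 0,"dy": 0,"dz": 0.001,"ax": 0,"ay": 0,"az": 0,"jaw": -1},
  {"dx": 0,"dy": 0,"dz": 0.002,"ax": 0,"ay": 0,"az": 0,"jaw": -1},
  {"dx": 0,"dy": 0,"dz": 0.003,"ax": 0,"ay": 0,"az": 0,"jaw": -1},
])

```text
clock: 12.65
eef_pos: [573.4, -49.2, 74.4]
eef_rot: [-1.571, 0.0, -0.028]
wrist_force: [-0.5, -2.7, 0.1]
finger_gap: 25.7
```

play_rows([
  {"dx": 0,"dy": 0,"dz": 0.001,"ax": 0,"ay": 0,"az": 0,"jaw": -1},
  {"dx": 0,"dy": 0,"dz": 0.002,"ax": 0,"ay": 0,"az": 0,"jaw": -1},
  {"dx": 0,"dy": 0,"dz": 0.003,"ax": 0,"ay": 0,"az": 0,"jaw": -1},
])

```text
clock: 12.95
eef_pos: [573.4, -46.2, 74.4]
eef_rot: [-1.571, 0.0, -0.028]
wrist_force: [-0.5, -3.9, -2.1]
finger_gap: 25.8
```

play_rows([
  {"dx": 0,"dy": 0,"dz": 0.001,"ax": 0,"ay": 0,"az": 0,"jaw": -1},
  {"dx": 0,"dy": 0,"dz": 0.002,"ax": 0,"ay": 0,"az": 0,"jaw": -1},
])

```text
clock: 13.15
eef_pos: [573.5, -44.2, 74.4]
eef_rot: [-1.571, 0.0, -0.028]
wrist_force: [0.0, -1.8, -1.2]
finger_gap: 25.9
```

play_rows([
  {"dx": 0,"dy": 0,"dz": 0.001,"ax": 0,"ay": 0,"az": 0,"jaw": -1},
  {"dx": 0,"dy": 0,"dz": 0.002,"ax": 0,"ay": 0,"az": 0,"jaw": -1},
  {"dx": 0,"dy": 0,"dz": 0.003,"ax": 0,"ay": 0,"az": 0,"jaw": -1},
])

```text
clock: 13.45
eef_pos: [573.6, -41.2, 74.4]
eef_rot: [-1.571, 0.0, -0.028]
wrist_force: [0.3, -1.7, -1.6]
finger_gap: 25.8
```

play_rows([
  {"dx": 0,"dy": 0,"dz": 0.001,"ax": 0,"ay": 0,"az": 0,"jaw": -1},
  {"dx": 0,"dy": 0,"dz": 0.002,"ax": 0,"ay": 0,"az": 0,"jaw": -1},
  {"dx": 0,"dy": 0,"dz": 0.003,"ax": 0,"ay": 0,"az": 0,"jaw": -1},
])

```text
clock: 13.75
eef_pos: [573.7, -38.2, 74.4]
eef_rot: [-1.571, 0.0, -0.028]
wrist_force: [-0.7, -3.0, -1.8]
finger_gap: 25.6
```

play_rows([
  {"dx": 0,"dy": 0,"dz": 0.001,"ax": 0,"ay": 0,"az": 0,"jaw": -1},
  {"dx": 0,"dy": 0,"dz": 0.002,"ax": 0,"ay": 0,"az": 0,"jaw": -1},
  {"dx": 0,"dy": 0,"dz": 0.003,"ax": 0,"ay": 0,"az": 0,"jaw": -1},
])

```text
clock: 14.05
eef_pos: [573.7, -35.2, 74.4]
eef_rot: [-1.571, 0.0, -0.028]
wrist_force: [0.0, -3.7, -1.7]
finger_gap: 25.2
```

play_rows([
  {"dx": 0,"dy": 0,"dz": 0.001,"ax": 0,"ay": 0,"az": 0,"jaw": -1},
  {"dx": 0,"dy": 0,"dz": 0.002,"ax": 0,"ay": 0,"az": 0,"jaw": -1},
  {"dx": 0,"dy": 0,"dz": 0.003,"ax": 0,"ay": 0,"az": 0,"jaw": -1},
])

```text
clock: 14.35
eef_pos: [573.8, -32.2, 74.5]
eef_rot: [-1.571, -0.0, -0.028]
wrist_force: [-0.7, -2.6, -1.2]
finger_gap: 25.7
```

play_rows([
  {"dx": 0,"dy": 0,"dz": 0.001,"ax": 0,"ay": 0,"az": 0,"jaw": -1},
  {"dx": 0,"dy": 0,"dz": 0.002,"ax": 0,"ay": 0,"az": 0,"jaw": -1},
  {"dx": 0,"dy": 0,"dz": 0.003,"ax": 0,"ay": 0,"az": 0,"jaw": -1},
])

```text
clock: 14.65
eef_pos: [574.0, -29.5, 74.6]
eef_rot: [-1.571, -0.0, -0.028]
wrist_force: [-0.6, -7.2, -0.3]
finger_gap: 25.8
```

play_rows([
  {"dx": 0,"dy": 0,"dz": 0.0005,"ax": 0,"ay": 0,"az": 0,"jaw": -1},
  {"dx": 0,"dy": 0,"dz": 0.001,"ax": 0,"ay": 0,"az": 0,"jaw": -1},
  {"dx": 0,"dy": 0,"dz": 0.001,"ax": 0,"ay": 0,"az": 0,"jaw": -1},
])

```text
clock: 14.95
eef_pos: [574.0, -28.9, 74.7]
eef_rot: [-1.572, -0.0, -0.028]
wrist_force: [-0.9, -6.9, 0.6]
finger_gap: 25.9
```

play_rows([
  {"dx": 0,"dy": 0,"dz": 0.001,"ax": 0,"ay": 0,"az": 0,"jaw": -1},
  {"dx": 0,"dy": 0,"dz": 0.002,"ax": 0,"ay": 0,"az": 0,"jaw": -1},
  {"dx": 0,"dy": 0,"dz": 0.002,"ax": 0,"ay": 0,"az": 0,"jaw": -1},
])

```text
clock: 15.25
eef_pos: [574.1, -27.5, 74.9]
eef_rot: [-1.573, -0.0, -0.028]
wrist_force: [-0.4, -12.0, 2.6]
finger_gap: 25.6
```

play_rows([
  {"dx": 0,"dy": 0,"dz": 0.0003,"ax": 0,"ay": 0,"az": 0,"jaw": -1},
  {"dx": 0,"dy": 0,"dz": 0.0003,"ax": 0,"ay": 0,"az": 0,"jaw": -1},
  {"dx": 0,"dy": 0,"dz": 0.0003,"ax": 0,"ay": 0,"az": 0,"jaw": -1},
  {"dx": 0,"dy": 0,"dz": 0.0003,"ax": 0,"ay": 0,"az": 0,"jaw": -1},
  {"dx": 0,"dy": 0,"dz": 0.0003,"ax": 0,"ay": 0,"az": 0,"jaw": -1},
  {"dx": 0,"dy": 0,"dz": 0.0003,"ax": 0,"ay": 0,"az": 0,"jaw": -1},
  {"dx": 0,"dy": 0,"dz": 0.0003,"ax": 0,"ay": 0,"az": 0,"jaw": -1},
])

```text
clock: 15.95
eef_pos: [574.2, -27.5, 74.9]
eef_rot: [-1.573, -0.001, -0.028]
wrist_force: [-1.6, -13.4, 3.1]
finger_gap: 25.6
```

play_rows([
  {"dx": 0,"dy": 0,"dz": -0.001,"ax": 0,"ay": 0,"az": 0,"jaw": -1},
  {"dx": 0,"dy": 0,"dz": -0.002,"ax": 0,"ay": 0,"az": 0,"jaw": -1},
  {"dx": 0,"dy": 0,"dz": -0.004,"ax": 0,"ay": 0,"az": 0,"jaw": -1},
  {"dx": 0,"dy": 0,"dz": -0.006,"ax": 0,"ay": 0,"az": 0,"jaw": -1},
  {"dx": 0,"dy": 0,"dz": -0.01,"ax": 0,"ay": 0,"az": 0,"jaw": -1},
  {"dx": 0,"dy": 0,"dz": -0.016,"ax": 0,"ay": 0,"az": 0,"jaw": -1},
  {"dx": 0,"dy": 0,"dz": -0.024,"ax": 0,"ay": 0,"az": 0,"jaw": -1},
  {"dx": 0,"dy": 0,"dz": -0.034,"ax": 0,"ay": 0,"az": 0,"jaw": -1},
  {"dx": 0,"dy": 0,"dz": -0.044,"ax": 0,"ay": 0,"az": 0,"jaw": -1},
  {"dx": 0,"dy": 0,"dz": -0.054,"ax": 0,"ay": 0,"az": 0,"jaw": -1},
  {"dx": 0,"dy": 0,"dz": -0.064,"ax": 0,"ay": 0,"az": 0,"jaw": -1},
  {"dx": 0,"dy": 0,"dz": -0.074,"ax": 0,"ay": 0,"az": 0,"jaw": -1},
  {"dx": 0,"dy": 0,"dz": -0.084,"ax": 0,"ay": 0,"az": 0,"jaw": -1},
  {"dx": 0,"dy": 0,"dz": -0.094,"ax": 0,"ay": 0,"az": 0,"jaw": -1},
  {"dx": 0,"dy": 0,"dz": -0.104,"ax": 0,"ay": 0,"az": 0,"jaw": -1},
  {"dx": 0,"dy": 0,"dz": -0.114,"ax": 0,"ay": 0,"az": 0,"jaw": -1},
  {"dx": 0,"dy": 0,"dz": -0.124,"ax": 0,"ay": 0,"az": 0,"jaw": -1},
  {"dx": 0,"dy": 0,"dz": -0.132,"ax": 0,"ay": 0,"az": 0,"jaw": -1},
  {"dx": 0,"dy": 0,"dz": -0.137,"ax": 0,"ay": 0,"az": 0,"jaw": -1},
  {"dx": 0,"dy": 0,"dz": -0.137,"ax": 0,"ay": 0,"az": 0,"jaw": -1},
])

```text
clock: 17.95
eef_pos: [570.2, -163.6, 74.4]
eef_rot: [-1.571, -0.0, -0.029]
wrist_force: [-0.7, -0.1, -1.8]
finger_gap: 25.5
```

play_rows([
  {"dx": 0,"dy": 0,"dz": 0,"ax": 0,"ay": 0,"az": 0,"jaw": -0.2},
  {"dx": 0,"dy": 0,"dz": 0,"ax": 0,"ay": 0,"az": 0,"jaw": 0.2},
  {"dx": 0,"dy": 0,"dz": 0,"ax": 0,"ay": 0,"az": 0,"jaw": 0.2},
  {"dx": 0,"dy": 0,"dz": 0,"ax": 0,"ay": 0,"az": 0,"jaw": 0.2},
  {"dx": 0,"dy": 0,"dz": 0,"ax": 0,"ay": 0,"az": 0,"jaw": 0.2},
  {"dx": 0,"dy": 0,"dz": 0,"ax": 0,"ay": 0,"az": 0,"jaw": 0.2},
  {"dx": 0,"dy": 0,"dz": 0,"ax": 0,"ay": 0,"az": 0,"jaw": 0.2},
  {"dx": 0,"dy": 0,"dz": 0,"ax": 0,"ay": 0,"az": 0,"jaw": 0.2},
])

```text
clock: 18.75
eef_pos: [570.2, -163.0, 74.5]
eef_rot: [-1.571, 0.0, -0.028]
wrist_force: [-0.2, -0.7, 0.0]
finger_gap: 56.4
```

play_rows([
  {"dx": 0,"dy": -0.02,"dz": 0,"ax": 0,"ay": 0,"az": 0,"jaw": 0.2},
  {"dx": 0,"dy": -0.05,"dz": 0,"ax": 0,"ay": 0,"az": 0,"jaw": 0.2},
  {"dx": 0,"dy": -0.09,"dz": 0,"ax": 0,"ay": 0,"az": 0,"jaw": 0.2},
  {"dx": 0,"dy": -0.13,"dz": 0,"ax": 0,"ay": 0,"az": 0,"jaw": 0.2},
  {"dx": 0,"dy": -0.17,"dz": -0.03,"ax": 0,"ay": 0,"az": 0,"jaw": 0.2},
  {"dx": 0,"dy": -0.2,"dz": -0.07,"ax": 0,"ay": 0,"az": 0,"jaw": 0.2},
  {"dx": 0,"dy": -0.22,"dz": -0.11,"ax": 0,"ay": 0,"az": 0,"jaw": 0.2},
  {"dx": 0,"dy": -0.22,"dz": -0.15,"ax": 0,"ay": 0,"az": 0,"jaw": 0.2},
  {"dx": -0.04,"dy": -0.22,"dz": -0.18,"ax": 0,"ay": 0,"az": 0,"jaw": 0.2},
  {"dx": -0.08,"dy": -0.22,"dz": -0.2,"ax": 0,"ay": 0,"az": 0,"jaw": 0.2},
  {"dx": -0.12,"dy": -0.22,"dz": -0.22,"ax": 0,"ay": 0,"az": 0,"jaw": 0.2},
  {"dx": -0.12,"dy": -0.22,"dz": -0.22,"ax": 0,"ay": 0,"az": 0,"jaw": 0.2},
  {"dx": -0.12,"dy": -0.22,"dz": -0.22,"ax": 0,"ay": 0,"az": 0,"jaw": 0.2},
])

```text
clock: 20.05
eef_pos: [443.6, -379.9, 294.8]
eef_rot: [-1.571, -0.001, -0.03]
wrist_force: [0.1, 0.3, 0.5]
finger_gap: 56.8
```

Run:
```python
from h import *
s=manip.read_state();print(s["clock"],s["eef_pos"],s["wrist_force"],abs(s["qd"]).max())
a=manip.camera("side")[60:290,150:380];b=manip.camera("top")[110:260,90:340]
f=lambda x,s:cv2.resize(x[:,:,::-1],s,interpolation=cv2.INTER_CUBIC)
cv2.imwrite("pics/s6.png",f(a,(600,600)));cv2.imwrite("pics/t6.png",f(b,(800,480)))
```

```text
20.05 [ 443.63977825 -379.91783122  294.8237095 ] [0.10681595 0.25838077 0.47599699] 0.03509850211257376
```

View pics/s6.png

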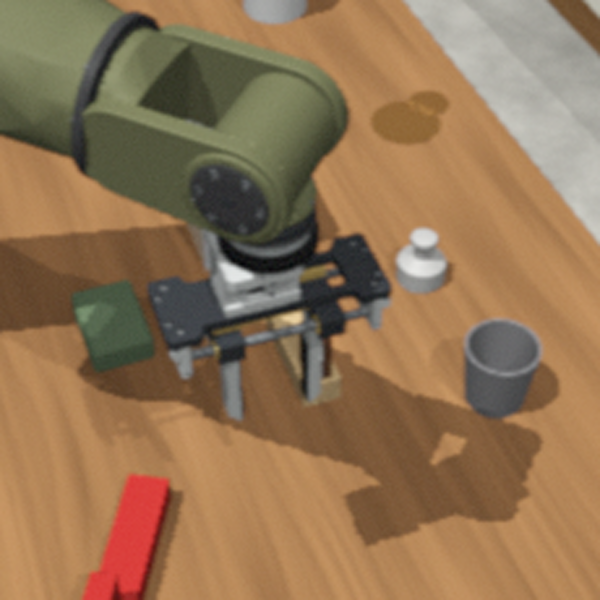

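View pics/t6.png

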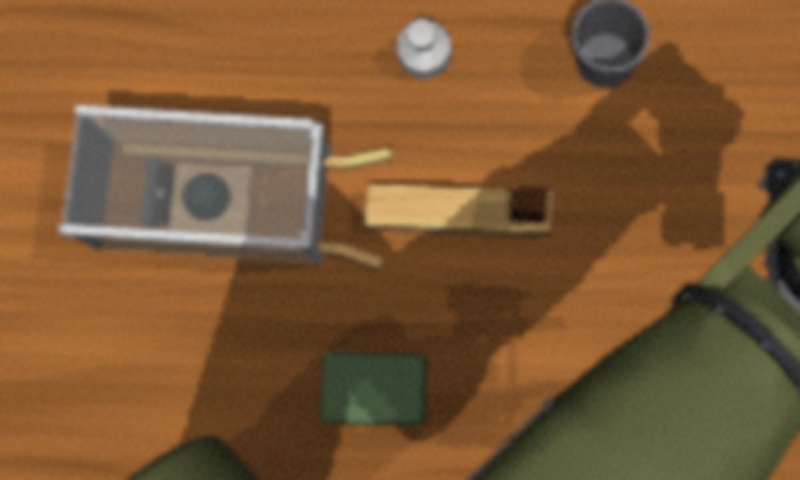

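The top view shows the batt against the stop pad inside the box (centre near (208,195)). The stick stands flat outside, its end at (366,205) against the box front at about 322. The flap can't be seen lying open inside, and the sponge, weight and tub are in place. I'm handing the job in.

```bash
python3 -c "
from h import *
print(manip.sign_off())"
```

```text
the job is handed in; nothing more can be done
None
```

The vase on its batt is home against the sprung stop, and the push stick stands released and flat on the bench outside the box. The job was handed in at about 20 s of the 72 s allowed.

- **Pushing:** I gripped the wooden stick by its post, turned it into line by sliding it on the bench, and pushed the ware along the rails and through the flap. I felt for the stop in 2–3 mm steps.
- **Pressing home:** Contact showed when the wrist force rose from about 3 N to 7 N. I pressed to 12–13.4 N at the wrist for over 0.7 s. Less about 3 N of sliding friction, that is roughly 9–10 N on the stop.
- **Last checks:** In the final top view, the batt lies against the stop pad and the stick's pushing end is well outside, an estimated 54 mm before the flap. The sponge, tub and weight look untouched, and the wrist force was near zero with the arm clear.
- **Not confirmed:** The gripper hid the box front in the last side view. I judged the flap shut because nothing lay under it and no raised flap showed from above; I did not measure its angle.
- **Slips along the way:** The first move call was refused because some keys were left out of its rows, and nothing moved. No check failed or disagreed.

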